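Tuck a pipe flashing under the lapped shingle and hold it flat

ROBOT

A 6-joint arm with a two-finger parallel gripper is mounted at the origin on a cart in front of the work surface, level with it; the furniture and walls round the work are solid. World frame = base frame: x ahead of the robot, y to its left, z up, the work surface at z = 0. Lengths are in m, angles in degrees, forces in N, time in s.
With the tool pointing down it reaches from about 0.35 to 0.725 m from the base axis. Payload 6 kg.
Tool frame: the origin (TCP) lies at the very end of the fingers, on their centre line; the grasp point (between the pads) lies 19 mm behind it; z points along the fingers, y is the line along which they close (so a half turn about z gives the same grasp; the last joint's range is limited). The gripper opens to 85 mm and grips with 20 to 120 N. Pads are 22 mm wide; open, the fingers measure 114 mm over their backs; the gripper's body (76 mm by 85 mm) begins 54 mm behind the grasp point. The pads swing forward as they close: fully open they stand 13 mm farther back than shut.
Start: joints at [-54.505, 2.303, 4.859, 0, -92.561, -19.12], TCP at [0.169, -0.576, 0.231] pointing down, gripper open.
Joint ranges: [-146.85, 146.85], [-73.84, 115.35], [-62.03, 85.46], [-188.31, 113.3], [-161.28, -10.13], [-171.36, 171.36]. Speed limits (degrees/s): [147.25, 147.25, 172.46, 180, 180, 180].

INTERFACE

Orientations are given as [roll, pitch, yaw] about the fixed x, y, z axes, in that order (R = Rz(yaw) Ry(pitch) Rx(roll)).
In Python, from cell import bot, camera, camera_params, job gives the robot as it stands. The module is installed in compiled form; this text tells all that it offers.
- The arm moves only by the tool arm_command, never from a script. Its argument "commands" is a list of rows, each an object with "xyz": the shift along the tool's x, y, z in mm, a list of three; "rot": the turn, a rotation vector about the tool's x, y, z in rad, a list of three; "gripper": the opening, from -1 (shut) to 1 (fully open). In form: [{"xyz": [x, y, z], "rot": [wx, wy, wz], "gripper": gripper}, ...]. A call has 1 to 12 rows; each row is the pose to reach, as a shift and turn from the pose commanded when the call began, along the tool's axes at that moment; what a row does not reach only later rows make up. A row lasts 1/10 s, in which the tool goes at most 50 mm and 8.59 degrees, less where a joint would pass 70% of its speed; a pose out of reach is approached as far as the arm can. A call with a gripper value outside its range is refused whole. The fingers move at their own pace and stop on an object; the grip force is fixed at half the most. Time passes only in rows, so rows that repeat a pose let the fingers close. It gives the time, the measured TCP pose, the force, the opening and the grip force at its end, in the units of the state.
- bot.get_obs(): the state, without advancing time (a new reading comes with each control period).
- camera(name): name is "scene" or "top" or "wrist"; returns (picture, depth): 420x560x3 uint8, red, green, blue; 420x560 float32, m along the optical axis (not along the pixel's ray), 0 where there is no reading.
- camera_params(name): a dict with "fovy" (degrees; the focal length in pixels is half the picture's height over the tangent of half this angle, whatever the lens; pixels are square), "cx", "cy" (the principal point, pixels), "origin" and "orientation" of the camera in the world. Camera axes: x right, y down, z forward; pixel columns grow to the right and rows downward; lengths in m; the calibration is good to about 2 mm. A picture is of the moment at which its call begins: read the wrist's pose just before it. camera_params takes no time and is no camera call; for the wrist camera it gives the pose at the moment of the call.
- job.job_done(): hands the job in; it is judged then, once.
The state is a dict: "t": time; "q": joint angles; "joint_vel": joint speeds; "joint_efforts": joint torques, N m; "eef_pos": TCP position; "tool_rot": TCP orientation; "ft_force": force on the tool from outside, world axes, zero at the start; "wrist_torque": the same for the moment, N m; "grip_width": finger opening in m; "gripper_force": force on a finger pad.
Only numpy, scipy, OpenCV 4.12 (cv2) and the standard library are available. Lean on these libraries where they do the work, as an engineer would, in place of code of your own. Each camera call takes 0.05 s, during which the arm holds its last target. There are 200 camera calls.

TASK

First lift the red transport cap off the pipe stub of the aluminium flashing and seat it, head up, in the square socket of the blue cap holder. Then take the flashing by its stub and, on the roof test panel, slide its front edge (the one farthest from the stub) at least 20 mm under the dark shingle along the full width, without lifting the shingle or knocking the grease pot, tape roll or red-capped marker about. Finish while still gripping the stub and pressing the flashing flat on the board, firmly enough that it could be nailed (about 10 N) but without leaning hard on it: do not let go.

Things in the scene. Friction and masses are not known exactly. Their poses are not given: they have to be found in the camera images.
- flashing: Loose bright aluminium pipe flashing, 0.2 kg: rigid flat sheet 4 mm thick with an upright square pipe stub 34 x 34 mm (28 mm bore), rim 50 mm above the underside, sides parallel to the sheet's. Origin on the underside below the stub's centre; z up, +x to the front edge that is tucked. Sheet: x = -45 to 70 mm, y = -55 to 55 mm. Starts flat on the bench, in the middle.
- edge_left (a point): A point on the underside of the flashing's front edge, near its left corner: (70, 53, 0) mm in the flashing's frame.
- edge_right (a point): A point on the underside of the flashing's front edge, near its right corner: (70, -53, 0) mm in the flashing's frame.
- cap: Loose red plastic cap, 40 g: square head 38 x 38 x 16 mm on a square spigot 24 x 24 mm, 12 mm long. Origin at the centre of the spigot's lower end, z up; head from z = 12 to 28 mm, sides along x and y. At the start its spigot hangs with 2 mm play in the flashing's stub, head on the rim (origin 38 mm above the flashing's underside); it just lifts off.
- cap_holder: Fixed blue block, on the right: 70 x 70 x 28 mm with one square socket, 28 x 28 mm and 18 mm deep, in the middle of its top, sides along the block's sides. Origin at the centre of its underside, z up. With the cap seated, the head rests on the top and the cap's origin is 16 mm above the holder's origin.
- holder_mouth (a point): Centre of the socket's mouth, on the cap holder's top (28 mm up).
- roof_panel: Fixed level roof test panel, on the left: plywood board 220 x 200 x 12 mm (x, y, z). Origin at the centre of its underside; board top at z = 12 mm. Dark grey shingle over x = 0 to 110 mm, its free front edge at x = 0; the part x < 0 is bare. Under the shingle a slot 9 mm high (z = 12 to 21), 176 mm wide (y = -88 to 88) between wooden packers, closed by a batten 45 mm behind the edge.
- shingle (a joint): Hinge of the shingle, a rigid plate 110 x 196 x 6 mm, along the rear edge of the panel (x = 110 mm): 0 = lying level on packers and batten, grows (rad) as the free front edge is lifted; light, falls back by itself. 0.08 rad is 9 mm of lift at the edge.
- lap_edge (a point): Middle of the lower side of the shingle's free front edge: (0, 0, 21) mm in the panel's frame while the shingle lies down.
- tape_roll: Bystander: white roll of thread tape, 52 mm across, 16 mm high, lying flat. Origin at the centre of its underside.
- red_marker: Bystander: white marker pen with a red cap, 135 mm long, 16 mm thick, lying. Origin below its middle; lies behind the cap holder.
- grease_pot: Bystander: white pot with blue lid, 61 mm across and high, standing. Origin at the centre of its underside.
Mind the look-alikes: they are no part of the job. Several things have the shape of the cap; the one meant has the colours described above.

How it is judged (in metres and radians):
On the way, in this order (a step that is already met when the one before it is completed fails the run):
1. the red cap is seated upright in the holder's socket and released (horizontal distance between cap and cap_holder below 0.006 m and z of cap in the frame of cap_holder below 0.0185 m and angle between cap's own z axis and vertical below 0.1 rad and contact force between the fingers and cap below 0.1 N), for 0.2 s.
2. the flashing's front edge is tucked at least 20 mm under the shingle, lying on the board (x of each of edge_left, edge_right in the frame of roof_panel above 0.02 m and z of each of edge_left, edge_right in the frame of roof_panel below 0.0148 m and y of edge_left in the frame of roof_panel between -0.09 and 0.09 m and y of edge_right in the frame of roof_panel between -0.09 and 0.09 m and angle between flashing's own z axis and vertical below 0.03 rad and value of joint shingle below 0.02 rad), for 0.2 s.
At the end, for the whole second after the job is handed in: Cap released, upright in the socket (6 mm; head down within 2.5 mm); both front corners of the flashing 20 mm or more under the shingle and within 2.8 mm of the board, level within 0.03 rad; shingle down (0.02 rad); fingers grip the flashing (over 3 N), which bears on the panel with 5 to 40 N (all of step 1 and all of step 2 and contact force between flashing and roof_panel between 5 and 40 N and contact force between the fingers and flashing above 3 N); the arm keeps its last pose, push and grip.
It fails at once if the shingle is lifted (over 0.08 rad, 9 mm at its edge) (value of joint shingle above 0.08 rad).
It fails at once if the tape roll is moved by more than 30 mm (distance of tape_roll from where it was at the start of the episode above 0.03 m).
It fails at once if the red marker is moved by more than 30 mm (distance of red_marker from where it was at the start of the episode above 0.03 m).
It fails at once if the grease pot is moved by more than 30 mm (distance of grease_pot from where it was at the start of the episode above 0.03 m).
It also fails if it takes over 58 s, if anything falls off the work surface, if the arm or the gripper's body presses on something with over 40 N, if the wrist force passes 120 N, or if a joint passes its speed limit or range.

## Working session

There is one attempt and no reset: what is moved stays moved. The work goes in short steps, Python scripts to look and compute and a tool call to move; the robot and the scene stay as the last step left them, time stands still between calls to the robot, and variables do not carry over. Pictures are saved under pics/ and viewed, at most 10 in all, crops included, and the job is handed in when it is done.

Besides the shell and the picture viewer there is one more tool, called after ">>>" by a JSON object that holds its "fn" and its "kwargs", one argument or row to a line. arm_command: Moves the arm, as the interface text tells. Its arguments: {"type":"object","properties":{"commands":{"type":"array"}},"required":["commands"]}

```bash
mkdir -p pics
cat > h.py <<'E'
import numpy as np,cv2
from cell import bot,camera,camera_params,job
def K(n):
    p=camera_params(n); f=210/np.tan(np.radians(p['fovy'])/2); return p,f
from scipy.spatial.transform import Rotation as R
def rotm(o):
    o=np.array(o,float)
    if o.shape==(3,3): return o
    if o.size==4: return R.from_quat(o).as_matrix()
    return R.from_euler('xyz',o,degrees=True).as_matrix()
def ray(p,f,uv,z):
    uv=np.atleast_2d(np.array(uv,float)); d=np.c_[(uv[:,0]-p['cx'])/f,(uv[:,1]-p['cy'])/f,np.ones(len(uv))]@rotm(p['orientation']).T
    o=np.array(p['origin']); return o+d*((z-o[2])/d[:,2])[:,None]
def cloud(p,f,dep):
    v,u=np.mgrid[:420,:560]; d=np.dstack([(u-p['cx'])/f,(v-p['cy'])/f,np.ones_like(u)])*dep[...,None]
    return d@rotm(p['orientation']).T+np.array(p['origin'])
E
python3 - <<'E'
from h import *
print(bot.get_obs())
for n in ['top','scene']:
    print(camera_params(n)); im,d=camera(n); np.savez(n+'.npz',im=im,d=d); cv2.imwrite(f'pics/{n}0.png',im[...,::-1])
E
```

```text
{'t': 0.0, 'q': array([-5.45037985e+01,  2.33691415e+00,  4.80043858e+00, -2.62365409e-02,
       -9.25616475e+01, -1.91184825e+01]), 'joint_vel': array([-0.03580923,  0.03062129,  0.03651302,  0.10234903,  0.02386106,
       -0.02479152]), 'joint_efforts': array([-2.18512549e-03, -3.68199527e+01,  3.47410440e+01,  6.93220675e+00,
       -5.54009530e-03, -3.36026460e-05]), 'eef_pos': array([ 0.16914739, -0.57531033,  0.23027909]), 'tool_rot': array([ 1.79898704e+02, -7.37093108e-03, -1.63621124e+02]), 'ft_force': array([-0.51415816,  0.82498724, -0.26389281]), 'wrist_torque': array([0.0117588 , 0.02640089, 0.00923003]), 'gripper_force': 0.0, 'grip_width': 0.08546866498277803}
{'fovy': 56.700330010011754, 'cx': 283.0046225705389, 'cy': 206.05602654730882, 'origin': array([0.4006227 , 0.12606459, 1.12853343]), 'orientation': array([-169.70587072,    1.62623301,  -91.41029129])}
{'fovy': 47.006279161957295, 'cx': 274.8296681175269, 'cy': 213.8652425027419, 'origin': array([0.04332751, 1.23232223, 0.74535202]), 'orientation': array([-119.39323236,   -0.63489733, -154.24095462])}
```

View pics/top0.png

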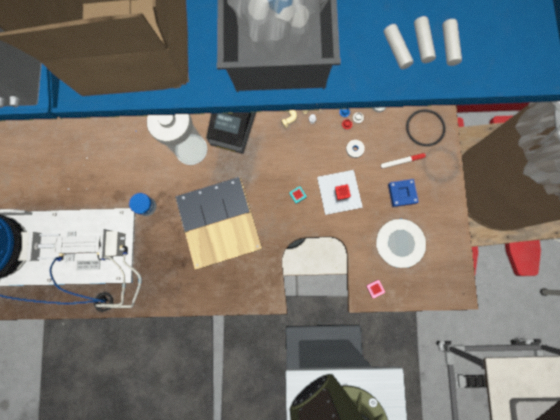

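View pics/scene0.png

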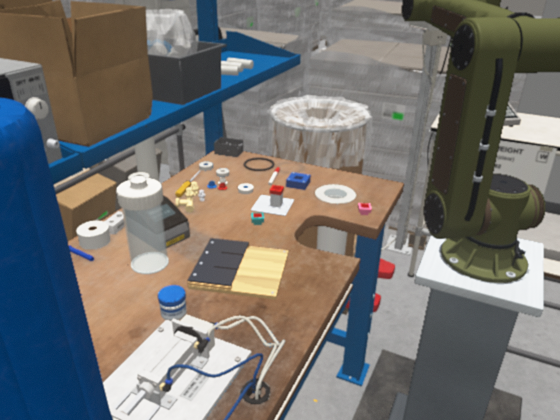

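Top view: candidates with the cap's shape are the solid red one on the bright sheet (342,192), the teal-and-red one (298,195) and the pink one (376,289). The first fits: it is red and sits on the flashing's stub. The others are the holder (403,193), panel (219,223), pot (141,204), tape (356,148) and marker (404,160).

Run:
```python
from h import *
z=np.load('top.npz'); im,d=z['im'],z['d']; p,f=K('top'); C=cloud(p,f,d)
cv2.imwrite('pics/crop.png',cv2.resize(im[130:280,160:435],None,fx=2.9,fy=2.9,interpolation=cv2.INTER_CUBIC)[...,::-1])
hsv=cv2.cvtColor(im,cv2.COLOR_RGB2HSV); H,S,V=cv2.split(hsv)
def rect(m,x0,y0,x1,y1,zz,name):
    mm=np.zeros_like(m,np.uint8); mm[y0:y1,x0:x1]=m[y0:y1,x0:x1]
    cs,_=cv2.findContours(mm,cv2.RETR_EXTERNAL,cv2.CHAIN_APPROX_NONE); c=max(cs,key=cv2.contourArea)
    w=ray(p,f,c[:,0,:],zz)[:,:2]; r=cv2.minAreaRect((w*1000).astype(np.float32)); px=c[:,0].mean(0)
    zs=C[...,2][mm>0]; print(name,np.round(px),'c',np.round(r[0],1),'size',np.round(r[1],1),'ang',round(r[2],1),'z',np.round(np.percentile(zs,[5,50,95])*1000))
rect((S<60)&(V>130),310,160,370,225,.004,'sheet')
red=((H<8)|(H>172))&(S>150)&(V>90)
rect(red,325,175,360,205,.066,'cap')
rect((H>100)&(H<130)&(S>110),380,170,425,212,.028,'holder')
rect((H>15)&(H<28)&(V>150)&(S>60),180,195,265,270,.012,'wood')
rect((V<110)&(S<110),175,175,258,235,.027,'shingle')
rect((H>100)&(H<125)&(S>120),125,190,155,218,.061,'pot')
```

```text
sheet [339. 192.] c [644.1 -13.7] size [120. 115.] ang 9.8 z [-1.  4.  8.]
cap [342. 192.] c [629.6 -13.9] size [35.  34.5] ang 10.6 z [63. 67. 70.]
holder [403. 193.] c [ 630.6 -192.3] size [68.9 71.9] ang 6.8 z [11. 28. 32.]
wood [223. 240.] c [511.4 329.4] size [123.2 205.7] ang 16.5 z [ 8. 12. 16.]
shingle [188. 200.] c [634.3 425.8] size [50.2 81. ] ang 39.8 z [23. 26. 30.]
pot [140. 203.] c [615.5 554.3] size [60.9 54.7] ang 45.3 z [56. 60. 64.]
```

View pics/crop.png

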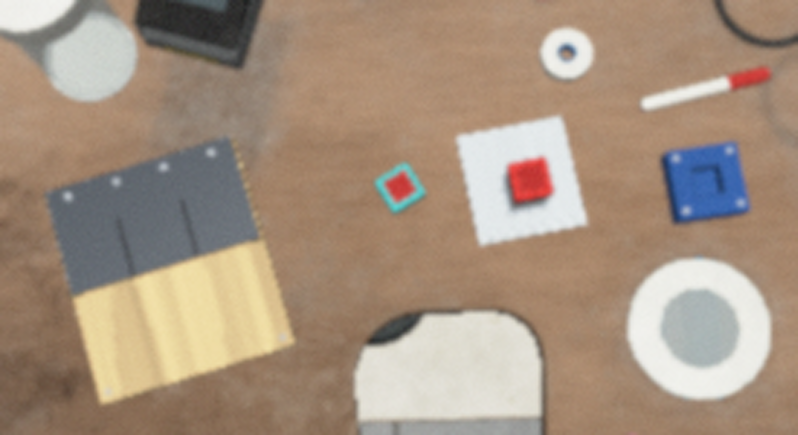

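The crop confirms the plain red cap, crop (530,180), on the bright sheet. It is offset toward the robot, so the sheet's front points to +x at a yaw of about 10°.

```bash
cat >> h.py <<'E'
def go(cur,tgt):
    "cur,tgt=(x,y,z mm,yaw deg), tool down -> shift mm in tool axes, rot z rad"
    Rt=(R.from_euler('z',cur[3],degrees=True)*R.from_euler('x',180,degrees=True)).as_matrix()
    s=Rt.T@(np.array(tgt[:3],float)-np.array(cur[:3],float)); a=-np.radians(tgt[3]-cur[3])
    print('xyz',np.round(s,1),'rotz',round(a,4),'rows',np.ceil(max(np.linalg.norm(s)/50,abs(np.degrees(a))/8.59)))
E
python3 - <<'E'
from h import *
p,f=K('wrist'); o=bot.get_obs(); Rt=R.from_euler('xyz',o['tool_rot'],degrees=True).as_matrix()
print(p['fovy'],Rt.T@(p['origin']-o['eef_pos']),Rt.T@rotm(p['orientation']))
go((169,-576,231,-163.6),(600,-14,231,-170))
E
```

```text
61.241013232907136 [ 0.06995921 -0.00015025 -0.14311088] [[-1.96228371e-04 -9.61111491e-01 -2.76160574e-01]
 [ 9.99999660e-01  3.25063558e-05 -8.23689395e-04]
 [ 8.00634317e-04 -2.76160642e-01  9.61111158e-01]]
xyz [-572.1  417.4    0. ] rotz 0.1117 rows 15.0
```

>>> {"fn": "arm_command", "kwargs": {
  "commands": [
    {"xyz": [-57,42,0],"rot": [0,0,0.02],"gripper": 1},
    {"xyz": [-114,83,0],"rot": [0,0,0.04],"gripper": 1},
    {"xyz": [-172,125,0],"rot": [0,0,0.06],"gripper": 1},
    {"xyz": [-229,167,0],"rot": [0,0,0.08],"gripper": 1},
    {"xyz": [-286,209,0],"rot": [0,0,0.1],"gripper": 1},
    {"xyz": [-343,250,0],"rot": [0,0,0.1117],"gripper": 1},
    {"xyz": [-400,292,0],"rot": [0,0,0.1117],"gripper": 1},
    {"xyz": [-458,334,0],"rot": [0,0,0.1117],"gripper": 1},
    {"xyz": [-515,376,0],"rot": [0,0,0.1117],"gripper": 1},
    {"xyz": [-572,417.4,0],"rot": [0,0,0.1117],"gripper": 1},
    {"xyz": [-572,417.4,0],"rot": [0,0,0.1117],"gripper": 1},
    {"xyz": [-572,417.4,0],"rot": [0,0,0.1117],"gripper": 1}
  ]
}}

```text
t: 1.3
eef_pos: [0.5353, -0.0976, 0.2311]
tool_rot: [180.0, -0.0, -170.0]
ft_force: [0.6, -0.1, -0.4]
grip_width: 0.0855
gripper_force: 0.0
```

>>> {"fn": "arm_command", "kwargs": {
  "commands": [
    {"xyz": [0,0,0],"rot": [0,0,0],"gripper": 1},
    {"xyz": [0,0,0],"rot": [0,0,0],"gripper": 1}
  ]
}}

```text
t: 1.5
eef_pos: [0.5346, -0.0987, 0.2303]
tool_rot: [180.0, -0.1, -169.9]
ft_force: [-0.2, -0.5, -0.2]
grip_width: 0.0855
gripper_force: 0.0
```

Run:
```python
from h import *
go((535,-98,231,-170),(595,-14,231,-170))
```

```text
xyz [-73.7  72.3   0. ] rotz -0.0 rows 3.0
```

>>> {"fn": "arm_command", "kwargs": {
  "commands": [
    {"xyz": [-25,24,0],"rot": [0,0,0],"gripper": 1},
    {"xyz": [-49,48,0],"rot": [0,0,0],"gripper": 1},
    {"xyz": [-73.7,72.3,0],"rot": [0,0,0],"gripper": 1},
    {"xyz": [-73.7,72.3,0],"rot": [0,0,0],"gripper": 1},
    {"xyz": [-73.7,72.3,0],"rot": [0,0,0],"gripper": 1}
  ]
}}

```text
t: 2.0
eef_pos: [0.5943, -0.0164, 0.231]
tool_rot: [-180.0, -0.0, -170.0]
ft_force: [0.7, -0.2, -0.6]
grip_width: 0.085
gripper_force: 0.0
```

Run:
```python
from h import *
o=bot.get_obs();print(o['eef_pos'],o['tool_rot']); p,f=K('wrist'); im,d=camera('wrist'); np.savez('w1.npz',im=im,d=d,p=p); cv2.imwrite('pics/w1.png',im[...,::-1])
```

```text
[ 0.59428757 -0.01640594  0.23103707] [-1.79990868e+02 -4.46341828e-02 -1.70049737e+02]
```

View pics/w1.png

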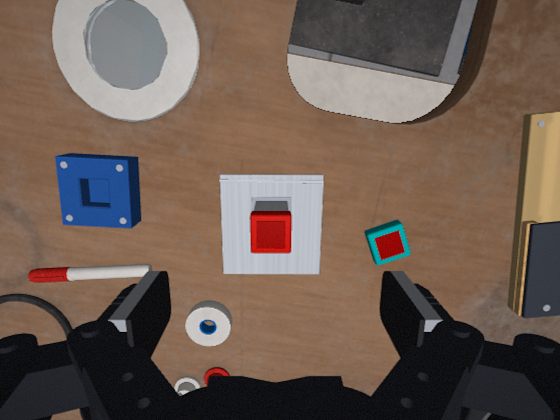

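Wrist view: red cap at (271,232) on the sheet (271,225), holder socket at (96,192), panel at the right edge (545,220), look-alike at (388,243).

```bash
cat >> h.py <<'E'
def rect(p,f,m,box,zz,name,hull=False):
    x0,y0,x1,y1=box; mm=np.zeros(m.shape,np.uint8); mm[y0:y1,x0:x1]=m[y0:y1,x0:x1]
    cs,_=cv2.findContours(mm,cv2.RETR_EXTERNAL,cv2.CHAIN_APPROX_NONE); c=max(cs,key=cv2.contourArea)
    w=ray(p,f,c[:,0,:]+0.0,zz)[:,:2]; r=cv2.minAreaRect((w*1000).astype(np.float32))
    print(name,'c',np.round(r[0],1),'size',np.round(r[1],1),'ang',round(r[2],1)); return c,r
E
python3 - <<'E'
from h import *
z=np.load('w1.npz',allow_pickle=True); im,d=z['im'],z['d']; p=z['p'].item(); f=210/np.tan(np.radians(p['fovy'])/2)
H,S,V=cv2.split(cv2.cvtColor(im,cv2.COLOR_RGB2HSV))
C=cloud(p,f,d)*1000
print('hsv cap',[tuple(cv2.cvtColor(im,cv2.COLOR_RGB2HSV)[y,271]) for y in (214,220,232,247)])
red=((H<8)|(H>172))&(S>150)
ztop=C[...,2]
print('z cap',ztop[232,271],'sheet',ztop[190,240],'holder',ztop[165,100], 'bench',ztop[150,240])
def top(m,lo,hi): return m&(ztop>lo)&(ztop<hi)
rect(p,f,top(red,62,80),(240,200,300,260),.066,'cap')
rect(p,f,(ztop>1.8)&(ztop<60)&(V>110)&(S<70),(205,160,340,290),.004,'sheet')
rect(p,f,top((H>100)&(H<130)&(S>100),23,34),(45,140,150,235),.028,'holder')
# dark socket hole
blue=(H>95)&(H<130)&(S>80)
rect(p,f,(ztop<22)&blue,(72,170,118,212),.028,'socket')
print(ztop[192,70:125:4].round(),ztop[165:220:4,96].round())
E
```

```text
hsv cap [(np.uint8(1), np.uint8(250), np.uint8(107)), (np.uint8(1), np.uint8(220), np.uint8(198)), (np.uint8(1), np.uint8(233), np.uint8(159)), (np.uint8(1), np.uint8(236), np.uint8(160))]
z cap 66.98724574926534 sheet 4.9456176504628635 holder 27.490709949984982 bench 1.5597851738980428
cap c [631.8 -14.6] size [38.  36.4] ang 10.5
sheet c [645.2 -12.4] size [115.3 110.5] ang 9.8
holder c [ 633.2 -192.4] size [70.7 72.1] ang 6.7
socket c [ 632.8 -192.2] size [26.5 25.5] ang 6.8
[28. 29. 27. 24. 16. 11. 10. 11. 11. 12. 30. 29. 30. 29.] [ 29.  28. 374.  30.   9.  12.  10.  12.  11.  11.  21.  30.  29.  29.]
```

Run:
```python
from h import *
go((594.3,-16.4,231,-170),(632,-14.5,100,-170.2))
```

```text
xyz [-37.5  -4.7 131. ] rotz 0.0035 rows 3.0
```

>>> {"fn": "arm_command", "kwargs": {
  "commands": [
    {"xyz": [-20,-3,40],"rot": [0,0,0.0035],"gripper": 1},
    {"xyz": [-37.5,-4.7,85],"rot": [0,0,0.0035],"gripper": 1},
    {"xyz": [-37.5,-4.7,131],"rot": [0,0,0.0035],"gripper": 1},
    {"xyz": [-37.5,-4.7,131],"rot": [0,0,0.0035],"gripper": 1},
    {"xyz": [-37.5,-4.7,131],"rot": [0,0,0.0035],"gripper": 1},
    {"xyz": [-37.5,-4.7,131],"rot": [0,0,0.0035],"gripper": 1}
  ]
}}

```text
t: 2.65
eef_pos: [0.6338, -0.0145, 0.1048]
tool_rot: [-179.9, 0.3, -170.2]
ft_force: [1.2, 0.5, 1.3]
grip_width: 0.0855
gripper_force: 0.0
```

>>> {"fn": "arm_command", "kwargs": {
  "commands": [
    {"xyz": [0,0,0],"rot": [0,0,0],"gripper": 1},
    {"xyz": [0,0,0],"rot": [0,0,0],"gripper": 1},
    {"xyz": [0,0,0],"rot": [0,0,0],"gripper": 1}
  ]
}}

```text
t: 2.95
eef_pos: [0.6327, -0.0137, 0.1016]
tool_rot: [180.0, 0.1, -170.2]
ft_force: [0.2, -0.2, 0.3]
grip_width: 0.0857
gripper_force: 0.0
```

Run:
```python
from h import *
o=bot.get_obs();print(o['eef_pos'],o['tool_rot']); p,f=K('wrist'); im,d=camera('wrist'); np.savez('w2.npz',im=im,d=d,p=p); cv2.imwrite('pics/w2.png',im[...,::-1])
```

```text
[ 0.63270886 -0.01366169  0.10163478] [ 1.79983511e+02  1.11890529e-01 -1.70220728e+02]
```

View pics/w2.png

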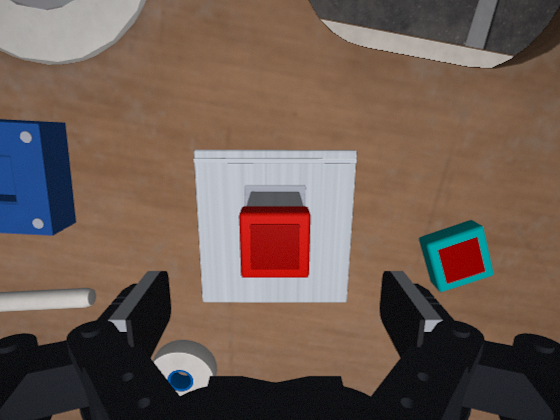

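The cap (275,242) is centred between the fingers, so I'll lower and grip.

>>> {"fn": "arm_command", "kwargs": {
  "commands": [
    {"xyz": [0,0,25],"rot": [0,0,0],"gripper": 1},
    {"xyz": [0,0,50],"rot": [0,0,0],"gripper": 1},
    {"xyz": [0,0,50],"rot": [0,0,0],"gripper": 1},
    {"xyz": [0,0,50],"rot": [0,0,0],"gripper": 1},
    {"xyz": [0,0,50],"rot": [0,0,0],"gripper": 1},
    {"xyz": [0,0,50],"rot": [0,0,0],"gripper": 1}
  ]
}}

```text
t: 3.6
eef_pos: [0.6332, -0.0137, 0.0521]
tool_rot: [-180.0, 0.1, -170.2]
ft_force: [-0.2, -0.6, -0.4]
grip_width: 0.0854
gripper_force: 0.0
```

>>> {"fn": "arm_command", "kwargs": {
  "commands": [
    {"xyz": [0,0,0],"rot": [0,0,0],"gripper": -1},
    {"xyz": [0,0,0],"rot": [0,0,0],"gripper": -1},
    {"xyz": [0,0,0],"rot": [0,0,0],"gripper": -1},
    {"xyz": [0,0,0],"rot": [0,0,0],"gripper": -1},
    {"xyz": [0,0,0],"rot": [0,0,0],"gripper": -1},
    {"xyz": [0,0,0],"rot": [0,0,0],"gripper": -1},
    {"xyz": [0,0,0],"rot": [0,0,0],"gripper": -1},
    {"xyz": [0,0,0],"rot": [0,0,0],"gripper": -1}
  ]
}}

```text
t: 4.4
eef_pos: [0.6326, -0.0138, 0.0508]
tool_rot: [-180.0, 0.0, -170.2]
ft_force: [-0.7, 0.4, 3.8]
grip_width: 0.0366
gripper_force: 61.0
```

>>> {"fn": "arm_command", "kwargs": {
  "commands": [
    {"xyz": [0,0,-20],"rot": [0,0,0],"gripper": -1},
    {"xyz": [0,0,-45],"rot": [0,0,0],"gripper": -1},
    {"xyz": [0,0,-70],"rot": [0,0,0],"gripper": -1},
    {"xyz": [0,0,-70],"rot": [0,0,0],"gripper": -1},
    {"xyz": [0,0,-70],"rot": [0,0,0],"gripper": -1}
  ]
}}

```text
t: 4.9
eef_pos: [0.6321, -0.0136, 0.1198]
tool_rot: [180.0, -0.0, -170.2]
ft_force: [-0.3, 0.4, -1.2]
grip_width: 0.0365
gripper_force: 60.5
```

Run:
```python
from h import *
o=bot.get_obs();print(o['eef_pos'],o['tool_rot']); p,f=K('wrist'); im,d=camera('wrist'); np.savez('w3.npz',im=im,d=d,p=p); cv2.imwrite('pics/w3.png',im[...,::-1])
go((632.6,-13.8,121,-170.2),(633,-192.3,115,6.7-180))
```

```text
[ 0.63207504 -0.01362406  0.11982138] [ 1.79954187e+02 -1.98838141e-02 -1.70232320e+02]
xyz [  30. -176.    6.] rotz 0.0541 rows 4.0
```

View pics/w3.png

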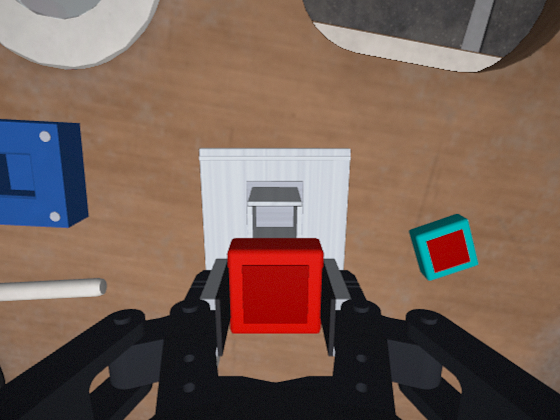

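Cap held squarely (275,298). Checking its offset from the TCP.

Run:
```python
from h import *
z=np.load('w3.npz',allow_pickle=True); im,d=z['im'],z['d']; p=z['p'].item(); f=210/np.tan(np.radians(p['fovy'])/2)
H,S,V=cv2.split(cv2.cvtColor(im,cv2.COLOR_RGB2HSV)); C=cloud(p,f,d)*1000
red=((H<8)|(H>172))&(S>150); zz=np.median(C[280:310,260:290,2]); print(zz)
rect(p,f,red&(C[...,2]>zz-3),(200,220,350,345),zz/1000,'cap')
```

```text
136.2931575959853
cap c [631. -14.] size [37.8 37.4] ang 9.8
```

>>> {"fn": "arm_command", "kwargs": {
  "commands": [
    {"xyz": [8,-44,2],"rot": [0,0,0.02],"gripper": -1},
    {"xyz": [15,-88,3],"rot": [0,0,0.04],"gripper": -1},
    {"xyz": [23,-132,4],"rot": [0,0,0.0541],"gripper": -1},
    {"xyz": [30,-176,6],"rot": [0,0,0.0541],"gripper": -1},
    {"xyz": [30,-176,6],"rot": [0,0,0.0541],"gripper": -1},
    {"xyz": [30,-176,6],"rot": [0,0,0.0541],"gripper": -1},
    {"xyz": [30,-176,6],"rot": [0,0,0.0541],"gripper": -1},
    {"xyz": [30,-176,6],"rot": [0,0,0.0541],"gripper": -1}
  ]
}}

```text
t: 5.75
eef_pos: [0.6327, -0.1911, 0.1139]
tool_rot: [180.0, -0.0, -173.2]
ft_force: [0.4, 0.7, -0.3]
grip_width: 0.0364
gripper_force: 60.6
```

Run:
```python
from h import *
o=bot.get_obs();print(o['eef_pos'],o['tool_rot']); p,f=K('wrist'); im,d=camera('wrist'); np.savez('w4.npz',im=im,d=d,p=p); cv2.imwrite('pics/w4.png',im[...,::-1])
H,S,V=cv2.split(cv2.cvtColor(im,cv2.COLOR_RGB2HSV)); C=cloud(p,f,d)*1000
red=((H<8)|(H>172))&(S>150); zz=np.median(C[280:310,260:290,2]); print(zz)
rect(p,f,red&(C[...,2]>zz-3),(200,220,350,345),zz/1000,'cap')
blue=(H>95)&(H<130)&(S>80)
rect(p,f,(C[...,2]>20)&(C[...,2]<34)&blue,(150,100,420,420),.028,'holder')
```

```text
[ 0.63265702 -0.19113717  0.11387069] [ 1.79978388e+02 -3.03139930e-02 -1.73237568e+02]
130.27214223740316
cap c [ 631.5 -191.5] size [38.  37.3] ang 7.0
holder c [ 629.4 -193.8] size [63.6 69.7] ang 6.8
```

View pics/w4.png

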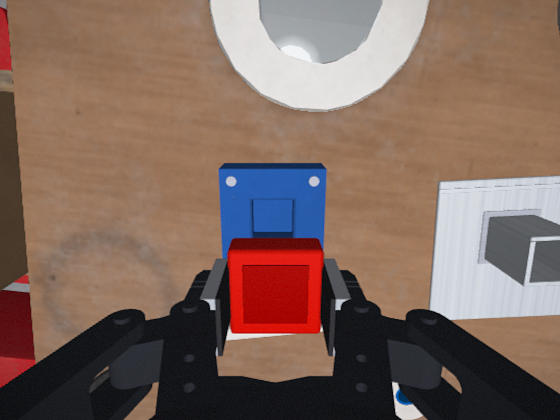

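>>> {"fn": "arm_command", "kwargs": {
  "commands": [
    {"xyz": [-1.1,-1.2,30],"rot": [0,0,0],"gripper": -1},
    {"xyz": [-1.1,-1.2,55],"rot": [0,0,0],"gripper": -1},
    {"xyz": [-1.1,-1.2,65],"rot": [0,0,0],"gripper": -1},
    {"xyz": [-1.1,-1.2,70],"rot": [0,0,0],"gripper": -1},
    {"xyz": [-1.1,-1.2,75],"rot": [0,0,0],"gripper": -1},
    {"xyz": [-1.1,-1.2,78],"rot": [0,0,0],"gripper": -1},
    {"xyz": [-1.1,-1.2,81],"rot": [0,0,0],"gripper": -1},
    {"xyz": [-1.1,-1.2,83],"rot": [0,0,0],"gripper": -1},
    {"xyz": [-1.1,-1.2,83],"rot": [0,0,0],"gripper": -1}
  ]
}}

```text
t: 6.7
eef_pos: [0.6338, -0.1934, 0.0312]
tool_rot: [180.0, -0.0, -173.3]
ft_force: [0.9, -0.5, -0.1]
grip_width: 0.0367
gripper_force: 60.6
```

>>> {"fn": "arm_command", "kwargs": {
  "commands": [
    {"xyz": [0,0,1],"rot": [0,0,0],"gripper": -1},
    {"xyz": [0,0,1],"rot": [0,0,0],"gripper": -1},
    {"xyz": [0,0,1],"rot": [0,0,0],"gripper": 1},
    {"xyz": [0,0,1],"rot": [0,0,0],"gripper": 1},
    {"xyz": [0,0,1],"rot": [0,0,0],"gripper": 1},
    {"xyz": [0,0,1],"rot": [0,0,0],"gripper": 1},
    {"xyz": [0,0,1],"rot": [0,0,0],"gripper": 1},
    {"xyz": [0,0,-30],"rot": [0,0,0],"gripper": 1},
    {"xyz": [0,0,-70],"rot": [0,0,0],"gripper": 1},
    {"xyz": [0,0,-100],"rot": [0,0,0],"gripper": 1},
    {"xyz": [0,0,-100],"rot": [0,0,0],"gripper": 1},
    {"xyz": [0,0,-100],"rot": [0,0,0],"gripper": 1}
  ]
}}

```text
t: 7.9
eef_pos: [0.6342, -0.1933, 0.1322]
tool_rot: [180.0, 0.1, -173.3]
ft_force: [-0.2, 0.5, -0.6]
grip_width: 0.0854
gripper_force: 0.0
```

Run:
```python
from h import *
o=bot.get_obs();print(o['eef_pos'],o['tool_rot']); p,f=K('wrist'); im,d=camera('wrist'); np.savez('w5.npz',im=im,d=d,p=p); cv2.imwrite('pics/w5.png',im[...,::-1])
H,S,V=cv2.split(cv2.cvtColor(im,cv2.COLOR_RGB2HSV)); C=cloud(p,f,d)*1000
red=((H<8)|(H>172))&(S>150); m=red&(C[...,2]>38)&(C[...,2]<60)
print('cap top z',np.percentile(C[...,2][m],[5,50,95]),'holder', np.median(C[...,2][(H>95)&(H<130)&(S>80)&(C[...,2]>22)&(C[...,2]<34)]))
rect(p,f,m,(150,100,420,345),.045,'cap')
go((o['eef_pos']*1000).tolist()+[o['tool_rot'][2]],(600,-14,160,-170.2))
```

```text
[ 0.63421063 -0.19333995  0.13216595] [ 1.79989294e+02  1.07221419e-01 -1.73329581e+02]
cap top z [43.17533778 44.90337174 46.18800086] holder 28.594094067091753
cap c [ 632.8 -193.9] size [37.4 37. ] ang 6.7
xyz [ 13.1 182.1 -27.8] rotz -0.0546 rows 4.0
```

Cap seated: its top is at about 44 mm, level and centred. Back to the flashing.

>>> {"fn": "arm_command", "kwargs": {
  "commands": [
    {"xyz": [3,45,-20],"rot": [0,0,-0.02],"gripper": 1},
    {"xyz": [6,91,-28],"rot": [0,0,-0.04],"gripper": 1},
    {"xyz": [9,137,-28],"rot": [0,0,-0.0546],"gripper": 1},
    {"xyz": [13.1,182,-28],"rot": [0,0,-0.0546],"gripper": 1},
    {"xyz": [13.1,182,-28],"rot": [0,0,-0.0546],"gripper": 1},
    {"xyz": [13.1,182,-28],"rot": [0,0,-0.0546],"gripper": 1},
    {"xyz": [13.1,182,-28],"rot": [0,0,-0.0546],"gripper": 1},
    {"xyz": [13.1,182,-28],"rot": [0,0,-0.0546],"gripper": 1}
  ]
}}

```text
t: 8.75
eef_pos: [0.5996, -0.0153, 0.1586]
tool_rot: [-180.0, -0.1, -170.3]
ft_force: [0.3, -0.8, 0.6]
grip_width: 0.0855
gripper_force: 0.0
```

Run:
```python
from h import *
o=bot.get_obs();print(o['eef_pos'],o['tool_rot']); p,f=K('wrist'); im,d=camera('wrist'); np.savez('w6.npz',im=im,d=d,p=p); cv2.imwrite('pics/w6.png',im[...,::-1])
H,S,V=cv2.split(cv2.cvtColor(im,cv2.COLOR_RGB2HSV)); C=cloud(p,f,d)*1000
bench=np.array([.7,.1]); m=(S<70)&(V>110)&(C[...,2]<70)&(C[...,2]>1.5); 
rect(p,f,m,(150,120,400,330),.004,'sheet')
m2=m&(C[...,2]>44)&(C[...,2]<58); rect(p,f,m2,(150,120,400,330),.050,'rim')
```

```text
[ 0.59960157 -0.0152815   0.15858524] [-1.79992647e+02 -7.00230823e-02 -1.70283339e+02]
sheet c [644.8 -12.4] size [114.5 110.3] ang 9.7
rim c [632.4 -14.4] size [35.1 34. ] ang 8.5
```

View pics/w6.png

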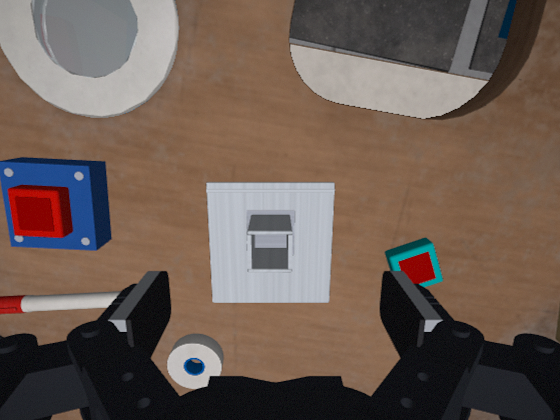

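Flashing unmoved; stub at (270,240). Descending onto the stub.

Run:
```python
from h import *
go((599.6,-15.3,158.6,-170.3),(632.5,-14.5,60,-170.3)); go((632.5,-14.5,60,-170.3),(632.5,-14.5,12,-170.3))
```

```text
xyz [-32.6  -4.8  98.6] rotz -0.0 rows 3.0
xyz [-0. -0. 48.] rotz -0.0 rows 1.0
```

>>> {"fn": "arm_command", "kwargs": {
  "commands": [
    {"xyz": [-16,-2,30],"rot": [0,0,0],"gripper": 1},
    {"xyz": [-32.5,-4.7,65],"rot": [0,0,0],"gripper": 1},
    {"xyz": [-32.5,-4.7,98],"rot": [0,0,0],"gripper": 1},
    {"xyz": [-32.5,-4.7,98],"rot": [0,0,0],"gripper": 1},
    {"xyz": [-32.5,-4.7,98],"rot": [0,0,0],"gripper": 1},
    {"xyz": [-32.5,-4.7,98],"rot": [0,0,0],"gripper": 1}
  ]
}}

```text
t: 9.4
eef_pos: [0.6338, -0.0137, 0.0642]
tool_rot: [-180.0, 0.2, -170.2]
ft_force: [-0.1, -1.0, 0.2]
grip_width: 0.0854
gripper_force: 0.0
```

>>> {"fn": "arm_command", "kwargs": {
  "commands": [
    {"xyz": [0,0,25],"rot": [0,0,0],"gripper": 1},
    {"xyz": [0,0,46],"rot": [0,0,0],"gripper": 1},
    {"xyz": [0,0,46],"rot": [0,0,0],"gripper": 1},
    {"xyz": [0,0,46],"rot": [0,0,0],"gripper": 1},
    {"xyz": [0,0,46],"rot": [0,0,0],"gripper": 1},
    {"xyz": [0,0,46],"rot": [0,0,0],"gripper": -1},
    {"xyz": [0,0,46],"rot": [0,0,0],"gripper": -1},
    {"xyz": [0,0,46],"rot": [0,0,0],"gripper": -1},
    {"xyz": [0,0,46],"rot": [0,0,0],"gripper": -1},
    {"xyz": [0,0,46],"rot": [0,0,0],"gripper": -1},
    {"xyz": [0,0,46],"rot": [0,0,0],"gripper": -1},
    {"xyz": [0,0,46],"rot": [0,0,0],"gripper": -1}
  ]
}}

```text
t: 10.6
eef_pos: [0.6328, -0.0132, 0.0158]
tool_rot: [-180.0, 0.0, -170.2]
ft_force: [-1.3, 0.0, 3.1]
grip_width: 0.0334
gripper_force: 61.3
```

>>> {"fn": "arm_command", "kwargs": {
  "commands": [
    {"xyz": [0,0,-25],"rot": [0,0,0],"gripper": -1},
    {"xyz": [0,0,-60],"rot": [0,0,0],"gripper": -1},
    {"xyz": [0,0,-100],"rot": [0,0,0],"gripper": -1},
    {"xyz": [0,0,-100],"rot": [0,0,0],"gripper": -1},
    {"xyz": [0,0,-100],"rot": [0,0,0],"gripper": -1},
    {"xyz": [0,0,-100],"rot": [0,0,0],"gripper": -1}
  ]
}}

```text
t: 11.2
eef_pos: [0.6313, -0.0132, 0.1128]
tool_rot: [179.9, -0.2, -170.2]
ft_force: [-0.1, -0.8, -2.9]
grip_width: 0.0332
gripper_force: 61.0
```

Run:
```python
from h import *
z=np.load('top.npz'); im,d=z['im'],z['d']; p,f=K('top'); C=cloud(p,f,d)*1000
H,S,V=cv2.split(cv2.cvtColor(im,cv2.COLOR_RGB2HSV))
wood=((H>12)&(H<30)&(V>150)&(S>50)).astype(np.uint8); wood[:, :170]=0;wood[:,270:]=0;wood[:170]=0;wood[275:]=0
wood=cv2.morphologyEx(wood,cv2.MORPH_OPEN,np.ones((5,5),np.uint8))
c,r=rect(p,f,wood>0,(170,170,270,275),.012,'wood')
print(cv2.boxPoints(r).round(1))
m=(C[...,2]>19)&(C[...,2]<36)&(S<120)&(V<150); m=cv2.morphologyEx(m.astype(np.uint8),cv2.MORPH_OPEN,np.ones((5,5),np.uint8));m=cv2.morphologyEx(m,cv2.MORPH_CLOSE,np.ones((7,7),np.uint8))
c,r=rect(p,f,m>0,(170,170,262,275),.027,'shingle');print(cv2.boxPoints(r).round(1))
# w1 partial view of panel
z=np.load('w1.npz',allow_pickle=True); im,d=z['im'],z['d']; p=z['p'].item(); f=210/np.tan(np.radians(p['fovy'])/2); C=cloud(p,f,d)*1000
print(C[216:226,545,:].round(0).tolist())
im,d=camera('top'); cv2.imwrite('pics/t2.png',cv2.resize(im[150:290,150:290],None,fx=4,fy=4)[...,::-1])
o=bot.get_obs();print(o['eef_pos'],o['tool_rot'])
```

```text
wood c [556.2 283.6] size [182.2 341.2] ang 42.8
[[373.3 346.7]
 [605.4  96.5]
 [739.  220.4]
 [506.9 470.6]]
shingle c [614.3 357.3] size [108. 197.] ang 15.5
[[535.9 437.8]
 [588.6 248. ]
 [692.7 276.9]
 [640.  466.7]]
[[581.0, 273.0, 11.0], [582.0, 273.0, 11.0], [583.0, 272.0, 14.0], [584.0, 274.0, 12.0], [585.0, 272.0, 14.0], [586.0, 274.0, 13.0], [588.0, 275.0, 12.0], [586.0, 265.0, 24.0], [587.0, 264.0, 26.0], [588.0, 264.0, 27.0]]
[ 0.63131251 -0.01325713  0.11270671] [ 179.96398985   -0.22992945 -170.20511502]
```

Run:
```python
from h import *
go((631.3,-13.3,112.7,-170.2),(471,317.6,90,-164.5))
```

```text
xyz [101.6 353.4  22.7] rotz -0.0995 rows 8.0
```

>>> {"fn": "arm_command", "kwargs": {
  "commands": [
    {"xyz": [12,42,0],"rot": [0,0,-0.02],"gripper": -1},
    {"xyz": [24,84,0],"rot": [0,0,-0.04],"gripper": -1},
    {"xyz": [36,126,0],"rot": [0,0,-0.06],"gripper": -1},
    {"xyz": [48,168,5],"rot": [0,0,-0.08],"gripper": -1},
    {"xyz": [60,210,10],"rot": [0,0,-0.0995],"gripper": -1},
    {"xyz": [72,252,15],"rot": [0,0,-0.0995],"gripper": -1},
    {"xyz": [85,295,20],"rot": [0,0,-0.0995],"gripper": -1},
    {"xyz": [95,330,22.7],"rot": [0,0,-0.0995],"gripper": -1},
    {"xyz": [101.6,353.4,22.7],"rot": [0,0,-0.0995],"gripper": -1},
    {"xyz": [101.6,353.4,22.7],"rot": [0,0,-0.0995],"gripper": -1},
    {"xyz": [101.6,353.4,22.7],"rot": [0,0,-0.0995],"gripper": -1},
    {"xyz": [101.6,353.4,22.7],"rot": [0,0,-0.0995],"gripper": -1}
  ]
}}

```text
t: 12.45
eef_pos: [0.4722, 0.3168, 0.0918]
tool_rot: [-180.0, -0.1, -164.5]
ft_force: [0.3, -1.6, -1.9]
grip_width: 0.0333
gripper_force: 61.0
```

>>> {"fn": "arm_command", "kwargs": {
  "commands": [
    {"xyz": [0,0,0],"rot": [0,0,0],"gripper": -1},
    {"xyz": [0,0,0],"rot": [0,0,0],"gripper": -1}
  ]
}}

```text
t: 12.65
eef_pos: [0.4726, 0.3169, 0.0925]
tool_rot: [-180.0, -0.0, -164.6]
ft_force: [-0.2, -0.6, -2.9]
grip_width: 0.0332
gripper_force: 61.0
```

Run:
```python
from h import *
o=bot.get_obs();print(o['eef_pos'],o['tool_rot']); p,f=K('wrist'); im,d=camera('wrist'); np.savez('w7.npz',im=im,d=d,p=p); cv2.imwrite('pics/w7.png',im[...,::-1])
```

```text
[0.47256883 0.31691279 0.09251971] [-1.79998738e+02 -1.07196757e-02 -1.64568633e+02]
```

View pics/w7.png

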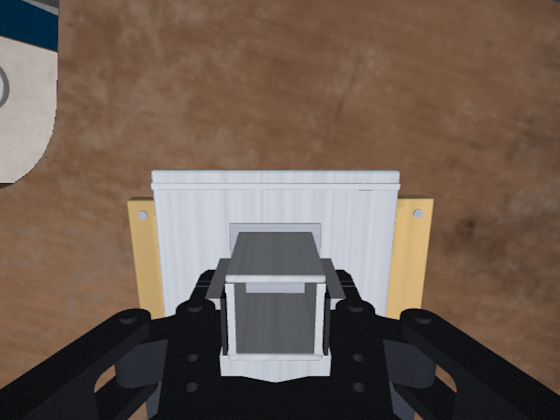

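Wrist view: held flashing level in the middle (275,250), with bare board edges showing at (145,215) and (415,215). The panel is parallel to the sheet and centred.

Run:
```python
from h import *
z=np.load('w7.npz',allow_pickle=True); im,d=z['im'],z['d']; p=z['p'].item(); f=210/np.tan(np.radians(p['fovy'])/2); C=cloud(p,f,d)*1000
H,S,V=cv2.split(cv2.cvtColor(im,cv2.COLOR_RGB2HSV))
w=(H>12)&(H<28)&(S>80)&(V>170)
L=[];
for u in list(range(135,150,2))+list(range(404,430,3)):
    v=np.where(w[185:260,u])[0]; 
    if len(v): L.append((u,185+v[0]))
L=np.array(L);print(L.tolist())
W=ray(p,f,L,.012)[:,:2]*1000; k=np.polyfit(W[:,1],W[:,0],1); print('front edge yaw',np.degrees(np.arctan(-k[0])))
y=np.radians(15.5); ex=np.array([np.cos(y),np.sin(y)]);ey=np.array([-np.sin(y),np.cos(y)]); lap=np.array([562.5,343])
print('xp',((W-lap)@ex).round(1))
S_=[]
for v in (210,230):
    u=np.where(w[v])[0]; u=u[(u>110)&(u<460)]; S_+=[(u.min(),v),(u.max(),v)]
print('yp sides',((ray(p,f,S_,.012)[:,:2]*1000-lap)@ey).round(1))
# sheet plane tilt
m=(S<60)&(V>150)&(C[...,2]>65)&(C[...,2]<92); m[:190]=0; m[:,:165]=0;m[:,385:]=0; m[225:]=0
P=C[m]; A=np.c_[P[:,:2]-P[:,:2].mean(0),np.ones(len(P))]; print('sheet z',np.linalg.lstsq(A,P[:,2],rcond=None)[0],len(P))
sh=((S<60)&(V>150)&(C[...,2]>60)); c,r=rect(p,f,sh,(120,160,430,225),.081,'sheet rear'); print(cv2.boxPoints(r).round(1))
P=(cv2.boxPoints(r)-lap); print((P@ex).round(1),(P@ey).round(1))
```

```text
[[135, 201], [137, 201], [139, 201], [141, 201], [143, 201], [145, 201], [147, 201], [149, 201], [404, 199], [407, 199], [410, 199], [413, 199], [416, 199], [419, 199], [422, 199], [425, 199], [428, 199]]
front edge yaw 15.863313438219881
xp [-107.7 -107.7 -107.7 -107.7 -107.7 -107.7 -107.7 -107.7 -108.8 -108.8
 -108.8 -108.8 -108.8 -108.8 -108.8 -108.8 -108.8]
yp sides [-97.6 100.6 -97.2 100.9]
sheet z [ 9.33858345e-04 -7.44070275e-04  8.13548694e+01] 7641
sheet rear c [441.  307.9] size [ 24.8 110.2] ang 15.4
[[414.4 357.7]
 [443.7 251.5]
 [467.7 258.1]
 [438.3 364.3]]
[-138.8 -138.9 -114.1 -114. ] [ 53.7 -56.4 -56.5  53.7]
```

>>> {"fn": "arm_command", "kwargs": {
  "commands": [
    {"xyz": [0,0,25],"rot": [0,0,0],"gripper": -1},
    {"xyz": [0,0,45],"rot": [0,0,0],"gripper": -1},
    {"xyz": [0,0,55],"rot": [0,0,0],"gripper": -1},
    {"xyz": [0,0,61],"rot": [0,0,0],"gripper": -1},
    {"xyz": [0,0,61],"rot": [0,0,0],"gripper": -1},
    {"xyz": [0,0,61],"rot": [0,0,0],"gripper": -1},
    {"xyz": [0,0,61],"rot": [0,0,0],"gripper": -1}
  ]
}}

```text
t: 13.4
eef_pos: [0.4727, 0.3182, 0.0328]
tool_rot: [179.9, 0.1, -164.5]
ft_force: [0.1, -0.6, -2.7]
grip_width: 0.0327
gripper_force: 61.1
```

Run:
```python
from h import *
o=bot.get_obs();print(o['eef_pos'],o['tool_rot'],o['ft_force']); p,f=K('wrist'); im,d=camera('wrist'); np.savez('w8.npz',im=im,d=d,p=p);  C=cloud(p,f,d)*1000
H,S,V=cv2.split(cv2.cvtColor(im,cv2.COLOR_RGB2HSV))
m=(S<60)&(V>150)&(C[...,2]>5)&(C[...,2]<35); m[:190]=0; m[:,:165]=0;m[:,385:]=0; m[225:]=0
w=(H>12)&(H<28)&(S>80)&(V>150); w[:130]=0;w[320:]=0
print('sheet top z',np.median(C[m][:,2]),m.sum(),'wood z',np.median(C[w][:,2]),w.sum())
s,_=camera('scene'); cv2.imwrite('pics/s2.png',cv2.resize(s[200:330,170:310],None,fx=5,fy=4.6)[...,::-1])
```

```text
[0.47273599 0.31816705 0.03282777] [ 1.79945257e+02  9.58141406e-02 -1.64490587e+02] [ 0.12729975 -0.60102284 -2.7082767 ]
sheet top z 21.61366214016036 7606 wood z 12.57931273366708 14013
```

>>> {"fn": "arm_command", "kwargs": {
  "commands": [
    {"xyz": [0,0,2.8],"rot": [0,0,0],"gripper": -1},
    {"xyz": [0,0,2.8],"rot": [0,0,0],"gripper": -1},
    {"xyz": [0,0,2.8],"rot": [0,0,0],"gripper": -1},
    {"xyz": [-6,0,2.8],"rot": [0,0,0],"gripper": -1},
    {"xyz": [-12,0,2.8],"rot": [0,0,0],"gripper": -1},
    {"xyz": [-18,0,2.8],"rot": [0,0,0],"gripper": -1},
    {"xyz": [-18,0,2.8],"rot": [0,0,0],"gripper": -1},
    {"xyz": [-18,0,2.8],"rot": [0,0,0],"gripper": -1}
  ]
}}

```text
t: 14.3
eef_pos: [0.4897, 0.3224, 0.0286]
tool_rot: [-180.0, -0.0, -164.5]
ft_force: [0.1, -0.1, -1.9]
grip_width: 0.0336
gripper_force: 61.1
```

>>> {"fn": "arm_command", "kwargs": {
  "commands": [
    {"xyz": [0,0,-1.2],"rot": [0,0,0],"gripper": -1},
    {"xyz": [0,0,-1.2],"rot": [0,0,0],"gripper": -1},
    {"xyz": [-5,0,-1.2],"rot": [0,0,0],"gripper": -1},
    {"xyz": [-10,0,-1.2],"rot": [0,0,0],"gripper": -1},
    {"xyz": [-15,0,-1.2],"rot": [0,0,0],"gripper": -1},
    {"xyz": [-20,0,-1.2],"rot": [0,0,0],"gripper": -1},
    {"xyz": [-20,0,-1.2],"rot": [0,0,0],"gripper": -1},
    {"xyz": [-20,0,-1.2],"rot": [0,0,0],"gripper": -1}
  ]
}}

```text
t: 15.1
eef_pos: [0.5089, 0.3277, 0.0298]
tool_rot: [-180.0, -0.0, -164.5]
ft_force: [0.5, 0.1, -2.2]
grip_width: 0.033
gripper_force: 61.1
```

Run:
```python
from h import *
o=bot.get_obs();print(o['eef_pos'],o['tool_rot'],o['ft_force'])
s,_=camera('scene'); cv2.imwrite('pics/s3.png',cv2.resize(s[200:330,170:310],None,fx=5,fy=4.6,interpolation=cv2.INTER_CUBIC)[...,::-1])
```

```text
[0.5088594  0.32771783 0.0297593 ] [-1.79994907e+02 -2.79692922e-02 -1.64515374e+02] [ 0.50576628  0.12027085 -2.15262612]
```

View pics/s3.png

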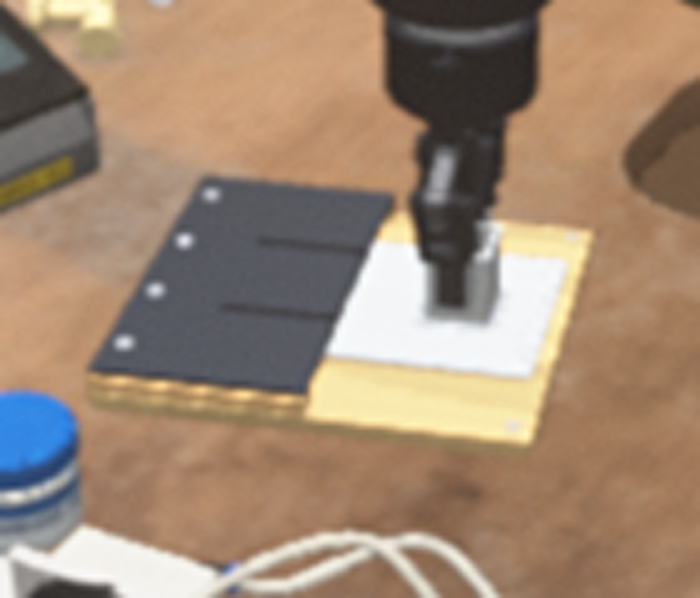

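The sheet's front edge has entered under the shingle along (330,355)–(380,245), and the shingle lies flat. Sliding 20 mm further, then down to contact.

>>> {"fn": "arm_command", "kwargs": {
  "commands": [
    {"xyz": [-5,0,0],"rot": [0,0,0],"gripper": -1},
    {"xyz": [-10,0,0],"rot": [0,0,0],"gripper": -1},
    {"xyz": [-15,0,0],"rot": [0,0,0],"gripper": -1},
    {"xyz": [-20,0,0],"rot": [0,0,0],"gripper": -1},
    {"xyz": [-20,0,0],"rot": [0,0,0],"gripper": -1},
    {"xyz": [-20,0,1],"rot": [0,0,0],"gripper": -1},
    {"xyz": [-20,0,2],"rot": [0,0,0],"gripper": -1},
    {"xyz": [-20,0,2],"rot": [0,0,0],"gripper": -1},
    {"xyz": [-20,0,2],"rot": [0,0,0],"gripper": -1}
  ]
}}

```text
t: 16.05
eef_pos: [0.528, 0.3332, 0.028]
tool_rot: [180.0, -0.0, -164.5]
ft_force: [0.4, -0.5, -3.1]
grip_width: 0.0327
gripper_force: 61.1
```

Free-hanging force is about -2.4 N. I'll press in small steps.

>>> {"fn": "arm_command", "kwargs": {
  "commands": [
    {"xyz": [0,0,0.5],"rot": [0,0,0],"gripper": -1},
    {"xyz": [0,0,0.5],"rot": [0,0,0],"gripper": -1},
    {"xyz": [0,0,0.5],"rot": [0,0,0],"gripper": -1}
  ]
}}

```text
t: 16.35
eef_pos: [0.5281, 0.3333, 0.0278]
tool_rot: [180.0, 0.0, -164.5]
ft_force: [-0.6, -0.2, -0.5]
grip_width: 0.0331
gripper_force: 61.4
```

>>> {"fn": "arm_command", "kwargs": {
  "commands": [
    {"xyz": [0,0,0.4],"rot": [0,0,0],"gripper": -1},
    {"xyz": [0,0,0.4],"rot": [0,0,0],"gripper": -1},
    {"xyz": [0,0,0.4],"rot": [0,0,0],"gripper": -1}
  ]
}}

```text
t: 16.65
eef_pos: [0.5282, 0.3333, 0.0278]
tool_rot: [180.0, 0.0, -164.5]
ft_force: [-4.4, -1.3, 4.5]
grip_width: 0.033
gripper_force: 61.7
```

>>> {"fn": "arm_command", "kwargs": {
  "commands": [
    {"xyz": [0,0,0.4],"rot": [0,0,0],"gripper": -1},
    {"xyz": [0,0,0.4],"rot": [0,0,0],"gripper": -1},
    {"xyz": [0,0,0.4],"rot": [0,0,0],"gripper": -1},
    {"xyz": [0,0,0.4],"rot": [0,0,0],"gripper": -1},
    {"xyz": [0,0,0.4],"rot": [0,0,0],"gripper": -1}
  ]
}}

```text
t: 17.15
eef_pos: [0.5283, 0.3333, 0.0278]
tool_rot: [180.0, 0.0, -164.5]
ft_force: [-3.6, -1.0, 6.0]
grip_width: 0.0334
gripper_force: 62.2
```

Run:
```python
from h import *
for i in range(3):
    im,d=camera('wrist'); o=bot.get_obs(); print(o['eef_pos'].round(4),o['tool_rot'].round(2),o['ft_force'].round(1),o['wrist_torque'].round(2),o['gripper_force'].round(1))
p,f=K('wrist'); C=cloud(p,f,d)*1000; H,S,V=cv2.split(cv2.cvtColor(im,cv2.COLOR_RGB2HSV))
sh=(S<60)&(V>150)&(C[...,2]<40); c,r=rect(p,f,sh,(120,160,430,225),.016,'rear'); y=np.radians(15.7); ex=np.array([np.cos(y),np.sin(y)]); lap=np.array([562.5,343])+1.7*ex
print(((cv2.boxPoints(r)-lap)@ex).round(1))
w=(H>12)&(H<28)&(S>80)&(V>170)
w[:100]=0
for u in (135,145,415,425):
    v=np.where(w[:,u])[0]
    if len(v): print(u,v[0],((ray(p,f,[(u,v[0])],.012)[:,:2]*1000-lap)@ex).round(1))
m=sh.copy(); m[:100]=0; m[225:]=0; m[:,:170]=0;m[:,380:]=0; P=C[m]; A=np.c_[P[:,:2]-P[:,:2].mean(0),np.ones(len(P))]; print('sheet plane',np.linalg.lstsq(A,P[:,2],rcond=None)[0].round(4),'wood',np.median(C[w][:,2]))
```

```text
Traceback (most recent call last):
AttributeError: 'float' object has no attribute 'round'
```

>>> {"fn": "arm_command", "kwargs": {
  "commands": [
    {"xyz": [0,0,0.4],"rot": [0,0,0],"gripper": -1},
    {"xyz": [0,0,0.4],"rot": [0,0,0],"gripper": -1},
    {"xyz": [0,0,0.4],"rot": [0,0,0],"gripper": -1},
    {"xyz": [0,0,0.4],"rot": [0,0,0],"gripper": -1},
    {"xyz": [0,0,0.4],"rot": [0,0,0],"gripper": -1}
  ]
}}

```text
t: 17.7
eef_pos: [0.5284, 0.3333, 0.0278]
tool_rot: [180.0, 0.1, -164.5]
ft_force: [-5.5, -2.6, 7.0]
grip_width: 0.0338
gripper_force: 62.4
```

Run:
```python
from h import *
for i in range(4):
    im,d=camera('wrist'); o=bot.get_obs(); print(o['eef_pos'].round(4),o['tool_rot'].round(2),o['ft_force'].round(1),o['wrist_torque'].round(2),o['gripper_force'])
p,f=K('wrist'); C=cloud(p,f,d)*1000; H,S,V=cv2.split(cv2.cvtColor(im,cv2.COLOR_RGB2HSV))
sh=(S<60)&(V>150)&(C[...,2]<40); c,r=rect(p,f,sh,(120,160,430,225),.016,'rear'); y=np.radians(15.7); ex=np.array([np.cos(y),np.sin(y)]); lap=np.array([562.5,343])+1.7*ex
print(((cv2.boxPoints(r)-lap)@ex).round(1))
w=(H>12)&(H<28)&(S>80)&(V>170)
w[:60]=0
for u in (165,200,275,350,385):
    v=np.where(w[:,u])[0]
    if len(v): print(u,v[0],((ray(p,f,[(u,v[0])],.012)[:,:2]*1000-lap)@ex).round(1))
m=sh.copy(); m[:100]=0; m[225:]=0; m[:,:170]=0;m[:,380:]=0; P=C[m]; A=np.c_[P[:,:2]-P[:,:2].mean(0),np.ones(len(P))]; print('sheet plane',np.linalg.lstsq(A,P[:,2],rcond=None)[0].round(4),'wood',np.median(C[w][:,2]))
im,d=camera('top'); C=None; p,f=K('top'); C=cloud(p,f,d)*1000; print('cap top z',np.median(C[188:198,398:408,2]))
```

```text
[0.5284 0.3333 0.0277] [ 1.7999e+02  6.0000e-02 -1.6448e+02] [-3.9 -1.8  7.8] [-0.59  1.63 -0.07] 62.40574836730957
[0.5284 0.3333 0.0278] [ 1.7999e+02  6.0000e-02 -1.6448e+02] [-4.4 -2.1  7.5] [-0.59  1.59 -0.02] 62.4057412147522
[0.5284 0.3333 0.0278] [ 1.7999e+02  6.0000e-02 -1.6448e+02] [-5.3 -1.1  8.4] [-0.58  1.65 -0.01] 62.404693365097046
[0.5284 0.3334 0.0278] [ 1.7999e+02  6.0000e-02 -1.6448e+02] [-4.  -1.4  8.6] [-0.54  1.66  0.01] 62.40750074386597
rear c [497.1 324.5] size [ 24.4 110.7] ang 15.5
[-81.7 -82.1 -57.6 -57.3]
275 106 [-109.3]
sheet plane [-7.90000e-03 -3.30000e-03  1.66548e+01] wood 12.588651424796288
cap top z 43.97423328494698
```

Front edge is about 33 mm under the shingle, the sheet lies flat on the board (slope 0.008), and it bears with about 10 N. The cap is seated. Handing in.

```bash
python3 -c "
from h import *
print(job.job_done()); o=bot.get_obs(); print(o['t'],o['ft_force'])"
```

```text
the job is handed in; nothing more can be done
None
the job is handed in; nothing more can be done
```

The job is handed in, though no verdict came back: the cap is seated in the holder, the flashing's front edge is about 33 mm under the shingle, and the arm is still gripping the stub and pressing it flat on the board with about 10 N.

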